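# Load the pallet plate against the hidden stop of an inclined fixture

## Robot

A 7-joint arm with a two-finger parallel gripper is mounted at the origin on the work surface. World frame = base frame: x ahead of the robot, y to its left, z up, the work surface at z = 0. Lengths are in m, angles in rad, forces in N, time in s.
With the tool pointing down it reaches from about 0.425 to 0.925 m from the base axis. Payload 6.8 kg.
Tool frame: the origin (TCP) lies midway between the tips of the shut fingers; the grasp point (between the pads) lies 19 mm behind it; z points along the fingers, y is the direction in which the jaws open and shut (so a half turn about z gives the same grasp; the last joint's range is limited). The gripper opens to 85 mm and grips with 20 to 120 N. Pads are 22 mm wide; open, the fingers measure 114 mm over their backs; the gripper's body (76 mm by 85 mm) begins 54 mm behind the grasp point. The pads swing forward as they close: fully open they stand 13 mm farther back than shut.
Start: joints at [1.049, 0.477, 0.022, 1.555, -0.011, 1.109, -0.083], TCP at [0.271, -0.618, 0.231] pointing down, gripper open.
Joint ranges: [-2.96, 2.96], [-0.34, 2.1], [-1.41, 1.46], [0.24, 2.44], [-1.37, 4.51], [0.17, 1.92], [-2.96, 2.96]. Speed limits (rad/s): [2.39, 2.39, 3.14, 3.14, 3.14, 3.14, 3.14].

## Interface

Orientations are given as a rotation vector (axis times angle).
In Python, from bench import r, viewer gives the robot as it stands.
- The arm moves only by the tool drive_tool, never from a script. Its arguments are lists of equal length, an entry for each row: "translation": the shift along the tool's x, y, z in mm, a list of three; "twist": the turn about the tool's z in degrees. In form: {"translation": [[dx, dy, dz], ...], "twist": [twist, ...]}. A call has 1 to 8 rows; each row is the pose to reach, as a shift and turn from the pose measured when the call began, along the tool's axes at that moment; what a row does not reach only later rows make up. A row lasts 1/8 s, in which the tool goes at most 62.5 mm and 10.7 degrees, less where a joint would pass 70% of its speed; a pose out of reach is approached as far as the arm can. A call with a gripper value outside its range is refused whole. "grip" is the finger opening in mm, from 0 to 85.4, set as the call begins (left out, the last holds). The fingers move at their own pace and stop on an object; "grip_force" is the grip in N (left out, the last holds). Time passes only in rows, so rows that repeat a pose let the fingers close. It gives the time, the measured TCP pose, the force and the opening at its end, in the units of the state.
- r.get_obs(): the state, without advancing time (a new reading comes with each control period).
- viewer.snapshot(name): name is "side" or "top" or "wrist"; returns a dict with "frame" (400x640x3 uint8, red, green, blue), "fx", "fy", "cx", "cy" (pixels), "pose" (4x4, takes a point from camera to world coordinates); the wrist camera has in their place "T_tool_cam" (4x4, takes a point from camera to tool coordinates, whose origin is the TCP and whose axes are the flange's). Camera axes: x right, y down, z forward; pixel columns grow to the right and rows downward; lengths in m; the calibration is good to about 2 mm. A picture is of the moment at which its call begins: read the wrist's pose just before it. There is no depth.
- r.sign_off(): hands the job in, once; it reports no verdict.
The state is a dict: "time": time; "qpos": joint angles; "joint_vel": joint speeds; "joint_efforts": joint torques, N m; "eef_pos": TCP position; "eef_rot": TCP orientation; "contact_force": force on the tool from outside, world axes, zero at the start; "ft_torque": the same for the moment, N m; "finger_gap": finger opening in m.
Only numpy, scipy, OpenCV 4.12 (cv2) and the standard library are available. Lean on these libraries where they do the work, as an engineer would, in place of code of your own. Each camera call takes 0.05 s, during which the arm holds its last target. There are 200 camera calls.

## Task

One of the two aluminium pallet plates on the desk fits between the rails of the sloping loading fixture: pick it up by its handle, lay it flat between the rails, plain end first, and lower it down the slope in hand, under the hood, until you feel it meet the hidden stop. Press it home there for a moment with a firm push of about 10 to 15 N, never ramming it or letting it slide down loose, then let go so that it stays lying in the guide touching the stop. Leave the other plate, the clamp unit and the mug where they are.

Things in the scene. Friction and masses are not known exactly. Their poses are not given: they have to be found in the camera images.
- narrow_plate_grip (a point): Middle of the handle of the narrow aluminium plate (its x 160 mm, y 80, 18 thick, 0.65 kg). Handle: upright bar across the plate, 12 mm thick along x, 50 wide along y, top 68 mm above the underside. This point is 43 mm above the underside, 105 mm from the plain (-x) end, which goes first down the guide, 55 mm from the +x end. Starts flat on the desk, z up, -x end roughly towards the robot.
- narrow_plate: The narrow plate as a whole; origin at the centre of its underside, axes as for its handle.
- wide_plate_grip (a point): Centre of the handle of the second plate, the same in all ways but 104 mm wide: too wide for the guide. Leave it alone.
- guide: Fixed aluminium guide sloping 30 degrees, rising away from the robot. Origin on the bed, midway between the rails, under the hood's open edge; x up the slope, y across, z square to the bed. Rails 86 mm apart, 14 high. Bed from x -100 to +200 mm; dark hood over x -100 to 0, its roof 24 to 30 mm above the bed; open above the rest. The bed is slick: a plate let go slides down at once.
- stop_mount: Holder of the steel stop under the hood; this pose equals the guide's and does not tell where the stop is. The stop is rigid and unseen, set anew each time: its face is 15 to 65 mm inside the hood's edge (guide x -15 to -65 mm). Nothing but slight friction hinders the plate on the way. Over 28 N on the stop is ramming.
- clamp_unit: Black clamp unit, 55 x 85 x 75 mm, bystander; origin under its block.
- mug: White mug, 80 mm across, 95 mm high, bystander; origin under its centre.
There are look-alikes about, which are no part of the job. Leave any blue, pink or yellow look-alike of the narrow_plate alone.

How it is judged:
By the outcome, as a careful person would: the job done as asked, in the order asked, and still so for the second after the job is handed in, with the robot touching nothing.
It also fails if it takes over 42 s, if anything falls off the work surface, if the arm or the gripper's body presses on something with over 40 N, if the wrist force passes 120 N, or if a joint passes its speed limit or range.

## Working session

There is one attempt and no reset: what is moved stays moved. The work goes in short steps, Python scripts to look and compute and a tool call to move; the robot and the scene stay as the last step left them, time stands still between calls to the robot, and variables do not carry over. Pictures are saved under pics/ and viewed, about 8 in all and at most 12, crops included, and the job is handed in when it is done.

Besides the shell and the picture viewer there is one more tool, called after ">>>" as a command line: name --pt "numbers of a row" for each row, then --argument value for the rest. drive_tool: Moves the arm, as the interface text tells. Its arguments: {"type":"object","properties":{"translation":{"type":"array","items":{"type":"array","items":{"type":"number"}}},"twist":{"type":"array","items":{"type":"number"}},"grip":{"type":"number"},"grip_force":{"type":"number"}},"required":["translation","twist"]}

```bash
mkdir -p pics; ls; python3 - <<'E'
from bench import r, viewer
import cv2,numpy as np,pickle
o=r.get_obs(); print(o)
d={}
for n in("side","top"):
    s=viewer.snapshot(n); d[n]=s
    cv2.imwrite(f"pics/{n}0.png",s["frame"][:,:,::-1])
    print(n,s["fx"],s["fy"],s["cx"],s["cy"],np.round(s["pose"],4).tolist())
pickle.dump(d,open("s0.pkl","wb"))
E
```

```text
pics
{'time': 0.0, 'qpos': array([ 1.04895473,  0.47780962,  0.02231738,  1.55644617, -0.01149934,
        1.1092872 , -0.08309062]), 'joint_vel': array([ 0.00103824,  0.00075446, -0.00020874, -0.00032308,  0.00171431,
       -0.00054531,  0.00078576]), 'joint_efforts': array([ 6.31164075e-04, -5.96456158e+01,  1.60808511e+00, -2.81197536e+01,
        1.24850386e-02,  9.50689602e-03,  7.26166263e-06]), 'eef_pos': array([ 0.27113894, -0.61750822,  0.23032113]), 'eef_rot': array([-3.07287631e+00, -6.44996678e-01,  7.80061279e-04]), 'contact_force': array([0.04175547, 0.09371954, 0.1724962 ]), 'ft_torque': array([ 0.01128842, -0.01104961, -0.00967163]), 'finger_gap': 0.0853235763559998}
side 422.9626094649244 422.9626094649244 314.53816890851624 196.67079016219526 [[-0.6944, -0.4614, 0.5522, -0.207], [-0.7193, 0.4677, -0.5137, 0.9647], [-0.0212, -0.7539, -0.6566, 0.9334], [0.0, 0.0, 0.0, 1.0]]
top 411.952128067835 411.952128067835 320.3820565164077 198.83438820325904 [[-0.0857, -0.9742, 0.2087, 0.2158], [-0.9963, 0.0838, -0.018, 0.2986], [0.0, -0.2095, -0.9778, 1.4328], [0.0, 0.0, 0.0, 1.0]]
```

View pics/top0.png

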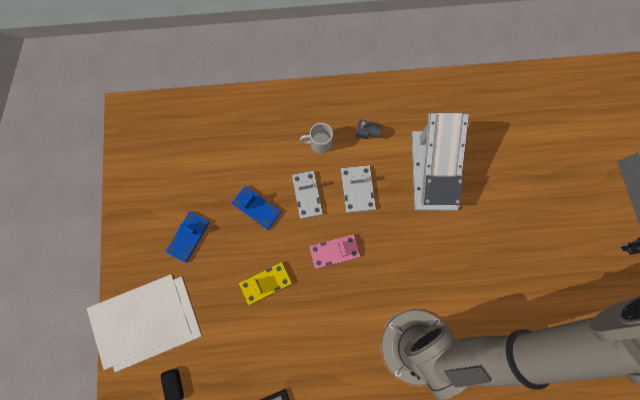

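View pics/side0.png

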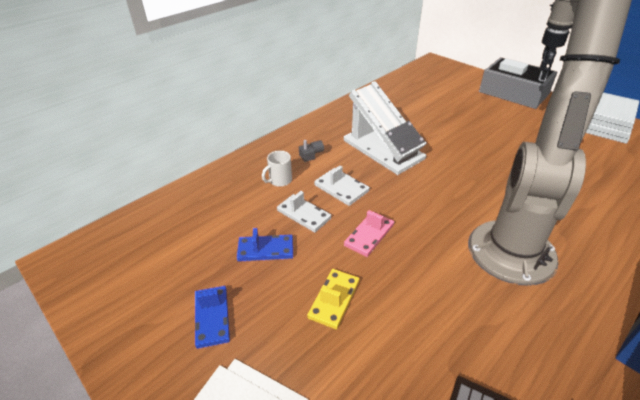

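Top view: two bare-metal plates, at about (307,195) and (358,189). The blue ones (187,237) and (256,207), the pink (335,252) and the yellow (265,283) are look-alikes. The plate at (307,195) looks narrower, so I'll measure both and crop. The guide is at (445,160), with its hood at (443,191).

```bash
cat >h.py <<'E'
import numpy as np,cv2,pickle
def ray(s,u,v,pose=None):
    T=s["pose"] if pose is None else pose
    d=T[:3,:3]@np.array([(u-s["cx"])/s["fx"],(v-s["cy"])/s["fy"],1.]); return T[:3,3],d
def onz(s,u,v,z,pose=None):
    p,d=ray(s,u,v,pose); return p+d*(z-p[2])/d[2]
def proj(s,P,pose=None):
    T=s["pose"] if pose is None else pose
    c=T[:3,:3].T@(np.asarray(P)-T[:3,3]); return np.array([s["fx"]*c[0]/c[2]+s["cx"],s["fy"]*c[1]/c[2]+s["cy"]])
E
python3 - <<'E'
from h import *
d=pickle.load(open("s0.pkl","rb")); s=d["top"]; f=s["frame"]
hsv=cv2.cvtColor(f,cv2.COLOR_RGB2HSV)
m=((hsv[...,1]<60)&(hsv[...,2]>110)).astype(np.uint8)
cs,_=cv2.findContours(m,cv2.RETR_EXTERNAL,cv2.CHAIN_APPROX_NONE)
for c in cs:
    x,y,w,h=cv2.boundingRect(c)
    if cv2.contourArea(c)>300 and 280<x<480 and 100<y<240:
        b=cv2.boxPoints(cv2.minAreaRect(c)); P=np.array([onz(s,*p,0.018) for p in b])
        print((x,y,w,h),P.mean(0).round(4),[round(float(np.linalg.norm(P[i]-P[i-1])),4) for i in (1,2)],P[:,:2].round(3).tolist())
a=cv2.resize(f[100:220,280:480],None,fx=4,fy=4,interpolation=cv2.INTER_CUBIC)
cv2.imwrite("pics/crop1.png",a[:,:,::-1])
E
```

```text
(292, 171, 31, 48) [0.5389 0.3193 0.018 ] [0.081, 0.1623] [[0.615, 0.369], [0.624, 0.288], [0.463, 0.271], [0.454, 0.349]]
(341, 165, 35, 48) [0.5443 0.1378 0.018 ] [0.1062, 0.1633] [[0.624, 0.192], [0.628, 0.086], [0.465, 0.085], [0.461, 0.188]]
(300, 123, 33, 30) [0.7535 0.2627 0.018 ] [0.1115, 0.0935] [[0.746, 0.333], [0.828, 0.257], [0.76, 0.193], [0.68, 0.269]]
(412, 113, 57, 98) [ 0.622  -0.1667  0.018 ] [0.2059, 0.3636] [[0.81, -0.091], [0.793, -0.296], [0.434, -0.238], [0.451, -0.043]]
```

View pics/crop1.png

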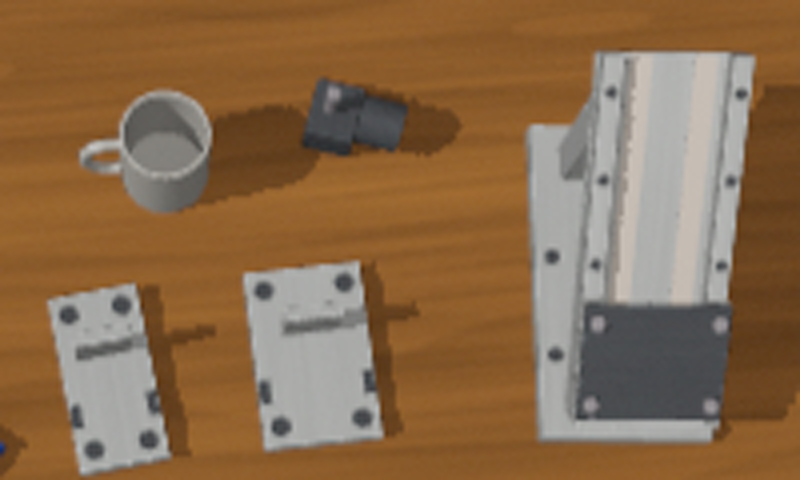

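The plates measure 81×162 mm at (307,195) and 106×163 mm at (358,189), so the first is the narrow one. Its handle sits at its far end, and the plain end points towards the robot. Next is the guide, for which I need an enlarged side crop.

```bash
python3 - <<'E'
from h import *
d=pickle.load(open("s0.pkl","rb")); f=d["side"]["frame"]
a=cv2.resize(f[75:175,335:435],None,fx=6,fy=6,interpolation=cv2.INTER_CUBIC)
b=cv2.resize(d["top"]["frame"][105:220,405:480],None,fx=5,fy=5,interpolation=cv2.INTER_CUBIC)
cv2.imwrite("pics/crop2.png",a[:,:,::-1]);
E
```

```text
(no output)
```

View pics/crop2.png

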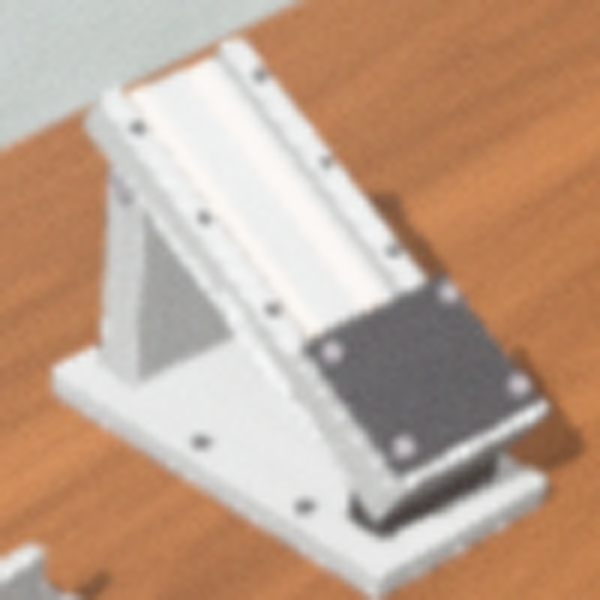

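Side crop: the rail bolts, hood bolts and hood edges are clear in both views. I'll triangulate them.

```bash
python3 - <<'E'
from h import *
d=pickle.load(open("s0.pkl","rb"))
S=np.array([(138,128),(204,217),(273,310),(260,75),(326,161),(393,250),(331,351),(449,291),(519,384),(404,446),(306,343),(438,277)],float)
T=np.array([(611,92),(603,181),(595,265),(741,94),(731,181),(721,266),(597,324),(721,325),(711,406),(590,405),(584,303),(731,305)],float)
S=(S+.5)/6-.5+[335,75]; T=(T+.5)/4-.5+[280,100]
def P(s):
    K=np.array([[s["fx"],0,s["cx"]],[0,s["fy"],s["cy"]],[0,0,1]]); return K@np.linalg.inv(s["pose"])[:3]
X=cv2.triangulatePoints(P(d["side"]),P(d["top"]),S.T,T.T); X=(X[:3]/X[3]).T
print(X.round(4))
print("reproj",[ (proj(d["side"],X[i])-S[i]).round(1).tolist() for i in range(12)])
ax=np.mean([X[0]-X[2],X[3]-X[5],X[0]-X[1],X[4]-X[5],X[6]-X[9],X[7]-X[8]],0)
yaw=np.arctan2(ax[1],ax[0]); print("yaw",np.degrees(yaw),"pitch",np.degrees(np.arctan2(ax[2],np.hypot(*ax[:2]))))
ay=np.mean([X[0]-X[3],X[1]-X[4],X[2]-X[5],X[6]-X[7],X[9]-X[8],X[10]-X[11]],0); print("yaw from y",np.degrees(np.arctan2(-ay[0],ay[1])),ay)
yaw=(yaw*.6+.4*np.arctan2(-ay[0],ay[1]))
c,s_=np.cos(yaw),np.sin(yaw);a=np.radians(30)
R=np.array([[c*np.cos(a),s_*np.cos(a),np.sin(a)],[-s_,c,0],[-c*np.sin(a),-s_*np.sin(a),np.cos(a)]])
e=(X[10]+X[11])/2
print("hood edge mid",e, "guide coords rel. to edge:\n",((X-e)@R.T).round(4))
o=e-R[2]*.030; print("origin est",o)
np.savez("g.npz",R=R,o=o,yaw=yaw)
E
```

```text
[[ 0.6947 -0.1001  0.2028]
 [ 0.6332 -0.0931  0.1695]
 [ 0.5732 -0.0878  0.1336]
 [ 0.6842 -0.2021  0.2039]
 [ 0.6239 -0.1961  0.1698]
 [ 0.5634 -0.1901  0.1347]
 [ 0.5253 -0.0836  0.1283]
 [ 0.5159 -0.1844  0.1284]
 [ 0.4557 -0.1786  0.0927]
 [ 0.4647 -0.0785  0.0935]
 [ 0.541  -0.0762  0.1306]
 [ 0.5324 -0.1961  0.1261]]
reproj [[-0.0, -0.0], [0.2, 0.0], [0.1, 0.0], [0.1, 0.0], [0.1, 0.0], [0.1, 0.0], [0.2, 0.0], [0.3, 0.0], [0.2, 0.0], [0.1, 0.0], [-0.5, -0.1], [0.2, 0.0]]
yaw -5.666933292927388 pitch 29.625348346284397
yaw from y -5.153009913611182 [0.00944053 0.10468512 0.00045795]
hood edge mid [ 0.53673017 -0.13611966  0.12833343] guide coords rel. to edge:
 [[ 1.705e-01  5.090e-02 -1.240e-02]
 [ 1.002e-01  5.200e-02 -1.030e-02]
 [ 3.010e-02  5.160e-02 -1.130e-02]
 [ 1.703e-01 -5.160e-02 -1.110e-02]
 [ 1.008e-01 -5.140e-02 -1.040e-02]
 [ 3.060e-02 -5.120e-02 -1.030e-02]
 [-1.420e-02  5.120e-02  8.100e-03]
 [-1.400e-02 -5.000e-02  8.100e-03]
 [-8.410e-02 -5.000e-02  7.400e-03]
 [-8.420e-02  5.050e-02  8.500e-03]
 [-1.000e-04  6.010e-02  2.700e-03]
 [ 1.000e-04 -6.010e-02 -2.700e-03]]
origin est [ 0.55166208 -0.13754728  0.10235267]
```

```bash
cat >>h.py <<'E'
from scipy.spatial.transform import Rotation as Ro
def shift(o,P):
    return (Ro.from_rotvec(o["eef_rot"]).as_matrix().T@(np.asarray(P)-o["eef_pos"])*1000).round(1).tolist()
def yaw(o):
    M=Ro.from_rotvec(o["eef_rot"]).as_matrix(); return np.degrees(np.arctan2(M[1,0],M[0,0]))
def info(*pts):
    from bench import r
    o=r.get_obs(); M=Ro.from_rotvec(o["eef_rot"]).as_matrix()
    print("t",round(o["time"],2),"pos",o["eef_pos"].round(4),"yaw",round(yaw(o),2),"zaxis",M[:,2].round(3),"F",o["contact_force"].round(2),"gap",round(o["finger_gap"],4))
    for p in pts: print(p,"->",shift(o,p))
    return o
E
python3 - <<'E'
from h import *
g=np.load("g.npz"); o=g["o"]+g["R"][2]*(.030-.0245); np.savez("g.npz",R=g["R"],o=o,yaw=g["yaw"]); print(o,np.degrees(g["yaw"]))
info((0.47,-.1,.30),(0.55,.32,.20))
E
```

```text
[ 0.54892456 -0.13728555  0.10711581] -5.461363941200906
t 0.1 pos [ 0.2712 -0.6176  0.2304] yaw 23.71 zaxis [-0.001  0.001 -1.   ] F [ 0.51 -0.12  0.75] gap 0.0854
(0.47, -0.1, 0.3) -> [390.1, -394.1, -69.0]
(0.55, 0.32, 0.2) -> [632.3, -746.3, 31.6]
```

>>> drive_tool --pt "42 -42 -20" --pt "84 -84 -40" --pt "126 -127 -60" --pt "168 -170 -70" --pt "210 -212 -70" --pt "252 -255 -70" --pt "294 -297 -70" --pt "336 -340 -70" --twist '[0, 0, 3, 6, 9, 12, 15, 17]' --grip 85 --grip_force 60

```text
time: 1.1
eef_pos: [0.4423, -0.1694, 0.3008]
eef_rot: [-3.135, -0.181, 0.001]
contact_force: [0.6, -0.4, -0.6]
finger_gap: 0.085
```

```bash
python3 - <<'E'
from h import *
info((0.47,-.1,.30),(0.55,.32,.20))
E
```

```text
t 1.1 pos [ 0.4423 -0.1694  0.3008] yaw 6.62 zaxis [-0.001  0.001 -1.   ] F [ 0.63 -0.44 -0.57] gap 0.085
(0.47, -0.1, 0.3) -> [35.5, -65.7, 0.9]
(0.55, 0.32, 0.2) -> [163.5, -473.6, 101.4]
```

>>> drive_tool --pt "18 -58 0" --pt "36 -116 0" --pt "56 -174 0" --pt "77 -232 10" --pt "98 -290 30" --pt "120 -348 50" --pt "142 -406 65" --pt "160 -464 70" --twist '[0, 0, 0, 0, 0, 0, 0, 0]'

```text
time: 2.1
eef_pos: [0.5469, 0.3063, 0.2301]
eef_rot: [3.136, 0.179, -0.004]
contact_force: [2.0, -0.7, 0.1]
finger_gap: 0.0851
```

```bash
python3 - <<'E'
from h import *
from bench import viewer
o=info((0.5637,0.322,.021))
s=viewer.snapshot("wrist"); pickle.dump((o,s),open("w1.pkl","wb")); cv2.imwrite("pics/w1.png",s["frame"][:,:,::-1])
print(s["T_tool_cam"].round(3).tolist())
T=np.eye(4);T[:3,:3]=Ro.from_rotvec(o["eef_rot"]).as_matrix();T[:3,3]=o["eef_pos"];P=T@s["T_tool_cam"]
print(proj(s,(0.5637,0.322,.068),P),proj(s,(0.539,.3193,.018),P))
E
```

```text
t 2.1 pos [0.5469 0.3063 0.2301] yaw 6.55 zaxis [-0.003 -0.    -1.   ] F [ 1.97 -0.7   0.08] gap 0.0851
(0.5637, 0.322, 0.021) -> [19.0, -13.7, 209.1]
[[-0.001, -0.964, -0.265, 0.067], [1.0, -0.001, -0.0, 0.001], [-0.0, -0.265, 0.964, -0.144], [0.0, 0.0, 0.0, 1.0]]
[304.20717487 167.20094513] [306.49498656 182.00767366]
```

View pics/w1.png

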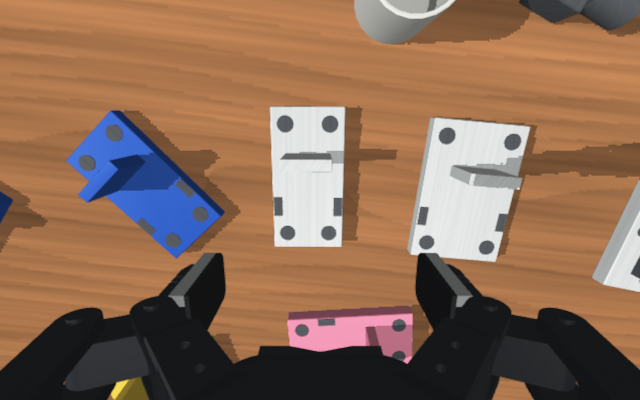

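Wrist view: narrow plate corners at (271,107), (345,107), (342,246), (275,246). The light strip centred near (307,165) is the handle top. The wide plate is on the right and stays untouched.

```bash
python3 - <<'E'
from h import *
o,s=pickle.load(open("w1.pkl","rb"))
T=np.eye(4);T[:3,:3]=Ro.from_rotvec(o["eef_rot"]).as_matrix();T[:3,3]=o["eef_pos"];P=T@s["T_tool_cam"]
h=cv2.cvtColor(s["frame"],cv2.COLOR_RGB2HSV); m=((h[...,1]<40)&(h[...,2]>150)).astype(np.uint8); m[:, :255]=0; m[:,360:]=0; m[:95]=0; m[255:]=0
c=max(cv2.findContours(m,0,1)[0],key=cv2.contourArea)
b=cv2.boxPoints(cv2.minAreaRect(c));print(b)
for n,q in (("box",b),("hand",[(271,107),(345,107),(342,246),(275,246)])):
    X=np.array([onz(s,*p,.018,P) for p in q]); X=X[np.argsort(-X[:,0])]
    e=X[:2].mean(0)-X[2:].mean(0);y=np.arctan2(e[1],e[0]); ce=X.mean(0)
    print(n,ce.round(4),"len",np.linalg.norm(e),"yaw",np.degrees(y),"grip",ce[:2]+.025*np.array([np.cos(y),np.sin(y)]))
print("handle top",onz(s,307,165.5,.068,P))
info((0.5637,0.322,.021))
E
```

```text
[[270. 106.]
 [344. 106.]
 [344. 246.]
 [270. 246.]]
box [0.5412 0.319  0.018 ] len 0.1596101335344076 yaw 5.874469542193899 grip [0.56607013 0.32151335]
hand [0.5409 0.3175 0.018 ] len 0.1585902309908224 yaw 6.137129729980852 grip [0.56571474 0.32016244]
handle top [0.56562732 0.31951548 0.068     ]
t 2.15 pos [0.545  0.3169 0.2299] yaw 7.08 zaxis [-0.003  0.008 -1.   ] F [1.04 7.22 1.38] gap 0.085
(0.5637, 0.322, 0.021) -> [19.7, -1.1, 208.8]
```

>>> drive_tool --pt "10 0 40" --pt "18 0 80" --pt "20 0 105" --pt "20 0 105" --pt "20 0 105" --twist '[0, 0, 0, 0, 0]'

```text
time: 2.78
eef_pos: [0.5648, 0.3206, 0.1259]
eef_rot: [-3.127, -0.194, 0.003]
contact_force: [0.8, 0.4, 0.0]
finger_gap: 0.0852
```

```bash
python3 - <<'E'
from h import *
info((0.5657,0.3203,.021))
E
```

```text
t 2.77 pos [0.5648 0.3206 0.1259] yaw 7.08 zaxis [-0.002  0.008 -1.   ] F [0.83 0.43 0.05] gap 0.0852
(0.5657, 0.3203, 0.021) -> [1.0, 1.3, 104.9]
```

>>> drive_tool --pt "1 1 40" --pt "1 1 75" --pt "1 1 95" --pt "1 1 103" --pt "1 1 104" --pt "1 1 104" --twist '[1, 1, 1, 1, 1, 1]'

```text
time: 3.52
eef_pos: [0.5665, 0.3211, 0.0231]
eef_rot: [-3.128, -0.166, 0.0]
contact_force: [-0.3, 0.3, -0.1]
finger_gap: 0.0851
```

>>> drive_tool --pt "0 0 0" --pt "0 0 0" --pt "0 0 0" --pt "0 0 0" --pt "0 0 0" --pt "0 0 0" --twist '[0, 0, 0, 0, 0, 0]' --grip 40 --grip_force 30

```text
time: 4.28
eef_pos: [0.567, 0.322, 0.0242]
eef_rot: [-3.127, -0.166, -0.002]
contact_force: [-0.3, 1.5, 6.4]
finger_gap: 0.0497
```

Gripped, with the opening at 49.7 mm on the 50 mm handle. Lifting it now, then I'll check how it hangs.

>>> drive_tool --pt "0 0 -5" --pt "0 0 -15" --pt "0 0 -50" --pt "0 0 -90" --pt "0 0 -130" --pt "0 0 -170" --pt "0 0 -180" --pt "0 0 -180" --twist '[0, 0, 0, 0, 0, 0, 0, 0]'

```text
time: 5.28
eef_pos: [0.5666, 0.3196, 0.2035]
eef_rot: [-3.127, -0.166, -0.001]
contact_force: [-0.6, -0.4, -8.7]
finger_gap: 0.0497
```

```bash
python3 - <<'E'
from h import *
from bench import viewer
o=info()
a=viewer.snapshot("side"); b=viewer.snapshot("wrist");
u,v=proj(a,o["eef_pos"]).astype(int); print(u,v)
c=cv2.resize(a["frame"][max(v-80,0):v+80,max(u-80,0):u+80],(400,400)); w=cv2.resize(b["frame"],(640,400))
z=np.zeros((400,780,3),np.uint8); z[:,:400]=c; z[:238,400:]=cv2.resize(b["frame"],(380,238))
cv2.imwrite("pics/l1.png",z[:,:,::-1])
E
```

```text
t 5.28 pos [0.5666 0.3196 0.2035] yaw 6.09 zaxis [ 0.    0.01 -1.  ] F [-0.58 -0.42 -8.69] gap 0.0497
294 159
```

View pics/l1.png

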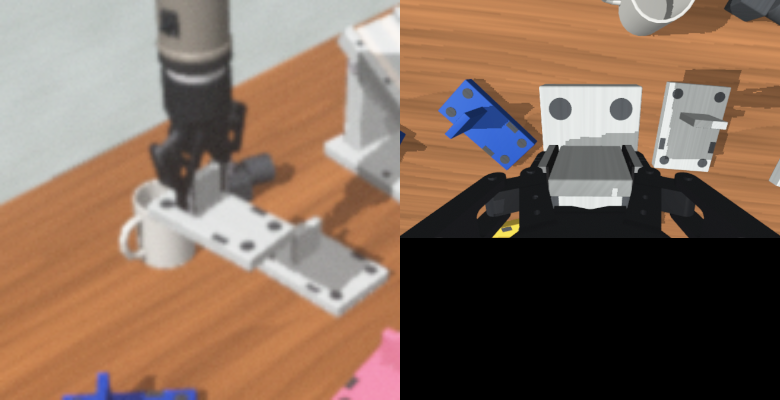

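The plate is held level in the gripper. I'll carry it over the guide, raised, and yaw-align it.

```bash
cat >>h.py <<'E'
g=np.load("g.npz")
def tcp(x,z=.047,y=0.): return g["o"]+g["R"].T@np.array([x,y,z])-[0,0,.023]
E
python3 - <<'E'
from h import *
print([tcp(.12,z).round(4).tolist() for z in (.047,.069,.11)])
info(tcp(.12,.12))
E
```

```text
[[0.629, -0.1449, 0.1848], [0.618, -0.1439, 0.2039], [0.5976, -0.1419, 0.2394]]
t 5.38 pos [0.5658 0.319  0.2018] yaw 6.09 zaxis [-0.002  0.008 -1.   ] F [-0.68  0.27 -7.33] gap 0.0491
[ 0.59264823 -0.1414659   0.24803886] -> [-22.3, 460.3, -50.2]
```

>>> drive_tool --pt "0 10 -40" --pt "0 50 -75" --pt "0 105 -80" --pt "3 165 -80" --pt "6 225 -80" --pt "9 285 -80" --pt "11 345 -80" --pt "13 400 -75" --twist '[0, 0, 0, 0, 2, 5, 8, 11]'

```text
time: 6.38
eef_pos: [0.6207, -0.0805, 0.2713]
eef_rot: [-3.13, 0.138, 0.008]
contact_force: [1.0, 0.3, -7.6]
finger_gap: 0.0498
```

>>> drive_tool --pt "4 35 3" --pt "10 60 5" --pt "12 68 8" --pt "12 68 8" --pt "12 68 8" --twist '[0, 0.5, 0.5, 0.5, 0.5]'

```text
time: 7.0
eef_pos: [0.627, -0.1464, 0.2629]
eef_rot: [-3.129, 0.146, 0.008]
contact_force: [1.1, -0.7, -7.7]
finger_gap: 0.0497
```

```bash
python3 - <<'E'
from h import *
from bench import viewer
o=info(tcp(.12,.075),tcp(.12,.047))
b=viewer.snapshot("wrist"); pickle.dump((o,b),open("w2.pkl","wb")); cv2.imwrite("pics/w2.png",b["frame"][:,:,::-1])
E
```

```text
t 7.0 pos [ 0.627  -0.1464  0.2629] yaw -5.36 zaxis [-0.005  0.01  -1.   ] F [ 1.1  -0.71 -7.68] gap 0.0497
[ 0.61504609 -0.14360733  0.20906771] -> [-11.9, -1.2, 53.9]
[ 0.62898254 -0.14493977  0.184819  ] -> [2.3, -0.9, 78.1]
```

View pics/w2.png

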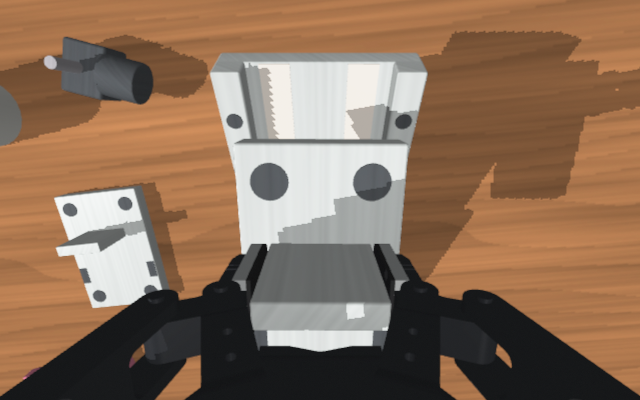

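```bash
python3 - <<'E'
from h import *
o,s=pickle.load(open("w2.pkl","rb"))
T=np.eye(4);T[:3,:3]=Ro.from_rotvec(o["eef_rot"]).as_matrix();T[:3,3]=o["eef_pos"];P=T@s["T_tool_cam"]
R,O=g["R"],g["o"]
def onp(u,v,z):
    p,d=ray(s,u,v,P); n=R[2]; return R@(p+d*((O+n*z-p)@n)/(d@n)-O)
for q in ((235,121),(403,121),(246,68),(391,68)): print(q,(onp(*q,.0145)*1000).round(1))
for q in ((234,142),(409,142),(253,182),(384,182),(269,182),(372,181)): print(q,(R@(onz(s,*q,.257,P)-O)*1000).round(1))
E
```

```text
(235, 121) [172.5  49.   14.5]
(403, 121) [172.6 -52.3  14.5]
(246, 68) [204.5  36.9  14.5]
(391, 68) [204.5 -40.2  14.5]
(234, 142) [191.   36.5  62.8]
(409, 142) [191.2 -43.4  62.7]
(253, 182) [174.9  28.9  72.1]
(384, 182) [175.  -33.1  72. ]
(269, 182) [174.9  21.3  72.1]
(372, 181) [175.4 -27.4  71.8]
```

Tail and rails are parallel, but the plate sits about 1.7 mm to the right, so I'll correct that and lower to just above contact.

>>> drive_tool --pt "1 -1.5 12" --pt "2 -1.5 26" --pt "2 -1.5 38" --pt "2 -1.5 42" --pt "2 -1.5 42" --twist '[0, 0, 0, 0, 0]' --grip_force 25

```text
time: 7.68
eef_pos: [0.6287, -0.1451, 0.2205]
eef_rot: [-3.129, 0.147, 0.009]
contact_force: [0.4, 0.1, -7.6]
finger_gap: 0.0494
```

>>> drive_tool --pt "0 0 2" --pt "0 0 4" --pt "0 0 6" --pt "0 0 8" --pt "0 0 10" --pt "0 0 12" --pt "0 0 14" --pt "0 0 14" --twist '[0, 0, 0, 0, 0, 0, 0, 0]'

```text
time: 8.68
eef_pos: [0.6286, -0.1449, 0.2063]
eef_rot: [-3.129, 0.147, 0.01]
contact_force: [-1.2, -0.4, -7.6]
finger_gap: 0.0498
```

```bash
python3 - <<'E'
from h import *
info(tcp(.12,.047))
E
```

```text
t 8.68 pos [ 0.6286 -0.1449  0.2063] yaw -5.38 zaxis [-0.006  0.01  -1.   ] F [-1.23 -0.35 -7.58] gap 0.0498
[ 0.62898254 -0.14493977  0.184819  ] -> [0.6, 0.1, 21.5]
```

>>> drive_tool --pt "0 0 1.5" --pt "0 0 3" --pt "0 0 4.5" --pt "0 0 6" --pt "0 0 7" --pt "0 0 8" --pt "0 0 8" --twist '[0, 0, 0, 0, 0, 0, 0]'

```text
time: 9.55
eef_pos: [0.6264, -0.1447, 0.1992]
eef_rot: [-3.129, 0.147, 0.016]
contact_force: [-11.9, 0.9, 4.6]
finger_gap: 0.0495
```

```bash
python3 - <<'E'
from h import *
info(tcp(.12,.047))
E
```

```text
t 9.55 pos [ 0.6264 -0.1447  0.1992] yaw -5.39 zaxis [-0.01   0.009 -1.   ] F [-11.89   0.92   4.63] gap 0.0495
[ 0.62898254 -0.14493977  0.184819  ] -> [2.8, 0.1, 14.4]
```

>>> drive_tool --pt "0 0 0" --pt "0 0 0" --pt "0 0 0" --twist '[0, 0, 0]' --grip_force 20

```text
time: 9.93
eef_pos: [0.6262, -0.1448, 0.1994]
eef_rot: [-3.129, 0.148, 0.017]
contact_force: [-3.6, 0.2, -1.5]
finger_gap: 0.0497
```

```bash
python3 - <<'E'
from h import *
from bench import viewer
o=info()
a=viewer.snapshot("side"); b=viewer.snapshot("wrist"); pickle.dump((o,b),open("w3.pkl","wb"))
u,v=proj(a,o["eef_pos"]).astype(int); print(u,v)
z=np.zeros((400,800,3),np.uint8); z[:,:400]=cv2.resize(a["frame"][v-50:v+50,u-50:u+50],(400,400),interpolation=cv2.INTER_CUBIC); z[:250,400:]=cv2.resize(b["frame"],(400,250))
cv2.imwrite("pics/l2.png",z[:,:,::-1])
E
```

```text
t 9.93 pos [ 0.6262 -0.1448  0.1994] yaw -5.4 zaxis [-0.01   0.009 -1.   ] F [-3.57  0.23 -1.5 ] gap 0.0497
380 98
```

View pics/l2.png

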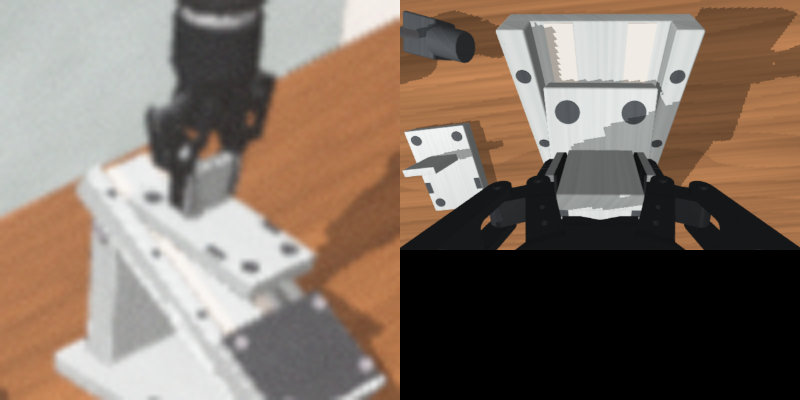

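The tail lies between the rails and the plate is pivoting in the pads as hoped. I'll keep lowering slowly at 20 N grip.

>>> drive_tool --pt "0 0 1" --pt "0 0 2.5" --pt "0 0 4" --pt "0 0 5.5" --pt "0 0 7" --pt "0 0 8" --pt "0 0 9" --pt "0 0 9" --twist '[0, 0, 0, 0, 0, 0, 0, 0]'

```text
time: 11.02
eef_pos: [0.6252, -0.1448, 0.1904]
eef_rot: [-3.129, 0.148, 0.02]
contact_force: [-6.4, -0.0, -0.1]
finger_gap: 0.0494
```

```bash
python3 - <<'E'
from h import *
info(tcp(.12,.047))
E
```

```text
t 11.03 pos [ 0.6252 -0.1448  0.1904] yaw -5.42 zaxis [-0.012  0.009 -1.   ] F [-6.35 -0.01 -0.07] gap 0.0494
[ 0.62898254 -0.14493977  0.184819  ] -> [3.9, -0.2, 5.5]
```

>>> drive_tool --pt "0 0 1.5" --pt "0 0 3" --pt "0 0 4.5" --pt "0 0 5.5" --pt "0 0 6" --pt "0 0 6" --twist '[0, 0, 0, 0, 0, 0]'

```text
time: 11.78
eef_pos: [0.6244, -0.1448, 0.1843]
eef_rot: [-3.129, 0.149, 0.022]
contact_force: [-6.8, 0.6, -1.1]
finger_gap: 0.0495
```

```bash
python3 - <<'E'
from h import *
info(tcp(.12,.047))
E
```

```text
t 11.78 pos [ 0.6244 -0.1448  0.1843] yaw -5.43 zaxis [-0.014  0.009 -1.   ] F [-6.84  0.61 -1.15] gap 0.0495
[ 0.62898254 -0.14493977  0.184819  ] -> [4.6, -0.3, -0.6]
```

Roughly 2 mm to go before flat.

>>> drive_tool --pt "0 0 1" --pt "0 0 2" --pt "0 0 3" --pt "0 0 3" --twist '[0, 0, 0, 0]'

```text
time: 12.28
eef_pos: [0.6239, -0.1447, 0.1812]
eef_rot: [-3.129, 0.149, 0.024]
contact_force: [-5.7, 1.2, -1.7]
finger_gap: 0.0498
```

```bash
python3 - <<'E'
from h import *
from bench import viewer
o=info(tcp(.12,.047))
a=viewer.snapshot("side")
u,v=proj(a,o["eef_pos"]).astype(int)
cv2.imwrite("pics/l3.png",cv2.resize(a["frame"][v-45:v+55,u-50:u+50],(600,600),interpolation=cv2.INTER_CUBIC)[:,:,::-1])
E
```

```text
t 12.28 pos [ 0.6239 -0.1447  0.1812] yaw -5.44 zaxis [-0.015  0.009 -1.   ] F [-5.72  1.22 -1.66] gap 0.0498
[ 0.62898254 -0.14493977  0.184819  ] -> [5.1, -0.3, -3.7]
```

View pics/l3.png

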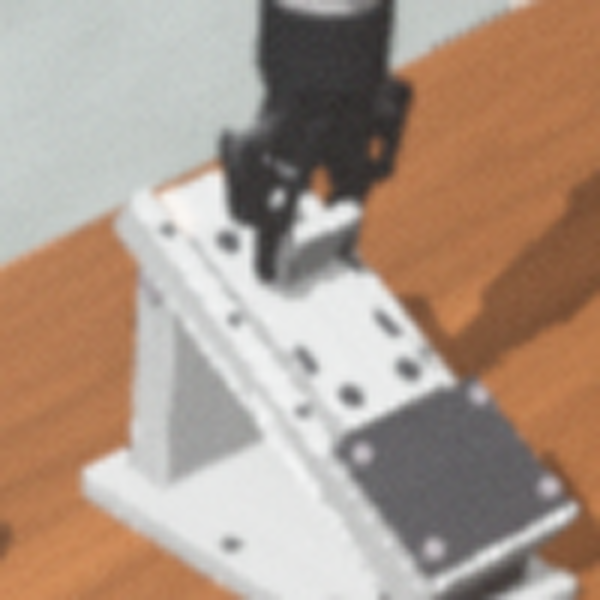

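The plate looks nearly flat, with its nose just short of the hood edge. I'll press square to the bed to confirm contact along its whole length.

>>> drive_tool --pt "0.4 0 0.8" --pt "0.7 0 1.3" --pt "1 0 1.8" --pt "1 0 1.8" --twist '[0, 0, 0, 0]'

```text
time: 12.82
eef_pos: [0.6243, -0.1448, 0.1793]
eef_rot: [-3.129, 0.149, 0.026]
contact_force: [-5.5, 0.7, -2.2]
finger_gap: 0.0498
```

>>> drive_tool --pt "0.4 0 0.8" --pt "0.7 0 1.3" --pt "1 0 1.8" --pt "1 0 1.8" --twist '[0, 0, 0, 0]'

```text
time: 13.32
eef_pos: [0.6242, -0.1447, 0.1781]
eef_rot: [-3.13, 0.15, 0.03]
contact_force: [-9.9, 1.4, 3.8]
finger_gap: 0.0494
```

Contact is now stiff, so the plate is flat on the bed. I'll firm up the grip, ease off the pressing and start down the slope.

>>> drive_tool --pt "0 0 0" --pt "0 0 0" --pt "0 0 0" --twist '[0, 0, 0]' --grip_force 45

```text
time: 13.7
eef_pos: [0.6242, -0.1448, 0.1782]
eef_rot: [-3.13, 0.15, 0.03]
contact_force: [-4.6, -0.1, -0.1]
finger_gap: 0.0492
```

```bash
python3 - <<'E'
from h import *
o=info()
for d in (.010,.003): print(d,shift(o,o["eef_pos"]-g["R"][0]*d),"perp",shift(o,o["eef_pos"]+g["R"][2]*d))
E
```

```text
t 13.7 pos [ 0.6242 -0.1448  0.1782] yaw -5.49 zaxis [-0.019  0.009 -1.   ] F [-4.6  -0.12 -0.14] gap 0.0492
0.01 [-8.6, 0.0, 5.2] perp [-5.2, -0.1, -8.6]
0.003 [-2.6, 0.0, 1.6] perp [-1.6, -0.0, -2.6]
```

>>> drive_tool --pt "-2.6 0 1.5" --pt "-5.2 0 3" --pt "-7.8 0 4.5" --pt "-10.4 0 6" --pt "-10.4 0 6" --twist '[0, 0, 0, 0, 0]'

```text
time: 14.32
eef_pos: [0.613, -0.1437, 0.172]
eef_rot: [-3.129, 0.15, 0.032]
contact_force: [-3.1, -0.1, -2.9]
finger_gap: 0.0492
```

```bash
python3 - <<'E'
from h import *
o=info(); print("guide",(g["R"]@(o["eef_pos"]-tcp(0))*1000).round(1),"Fguide",(g["R"]@o["contact_force"]).round(1),shift(o,o["eef_pos"]-g["R"][0]*.003))
E
```

```text
t 14.32 pos [ 0.613  -0.1437  0.172 ] yaw -5.5 zaxis [-0.02   0.009 -1.   ] F [-3.12 -0.07 -2.94] gap 0.0492
guide [99.7 -0.3 -3.1] Fguide [-4.2 -0.4 -1. ] [-2.6, 0.0, 1.6]
```

It slides freely and the nose is about 5 mm under the hood. From here I use small bounded steps, watching for the world x force to rise.

>>> drive_tool --pt "-0.9 0 0.5" --pt "-1.8 0 1" --pt "-2.6 0 1.5" --twist '[0, 0, 0]'

```text
time: 14.7
eef_pos: [0.6104, -0.1434, 0.1704]
eef_rot: [-3.129, 0.15, 0.032]
contact_force: [-0.6, 0.1, -3.5]
finger_gap: 0.0493
```

>>> drive_tool --pt "-0.9 0 0.5" --pt "-1.8 0 1" --pt "-2.6 0 1.5" --twist '[0, 0, 0]'

```text
time: 15.08
eef_pos: [0.6077, -0.1431, 0.1689]
eef_rot: [-3.129, 0.15, 0.032]
contact_force: [-0.4, 0.3, -4.0]
finger_gap: 0.0491
```

>>> drive_tool --pt "-0.9 0 0.5" --pt "-1.8 0 1" --pt "-2.6 0 1.5" --twist '[0, 0, 0]'

```text
time: 15.45
eef_pos: [0.605, -0.1428, 0.1674]
eef_rot: [-3.129, 0.15, 0.032]
contact_force: [-1.3, -0.7, -4.3]
finger_gap: 0.0494
```

>>> drive_tool --pt "-0.9 0 0.5" --pt "-1.8 0 1" --pt "-2.6 0 1.5" --twist '[0, 0, 0]'

```text
time: 15.82
eef_pos: [0.6022, -0.1425, 0.1658]
eef_rot: [-3.129, 0.15, 0.033]
contact_force: [-1.2, -0.2, -4.5]
finger_gap: 0.0491
```

>>> drive_tool --pt "-0.9 0 0.5" --pt "-1.8 0 1" --pt "-2.6 0 1.5" --twist '[0, 0, 0]'

```text
time: 16.2
eef_pos: [0.5995, -0.1423, 0.1643]
eef_rot: [-3.129, 0.15, 0.033]
contact_force: [-0.5, -0.2, -5.8]
finger_gap: 0.0492
```

>>> drive_tool --pt "-0.9 0 0.5" --pt "-1.8 0 1" --pt "-2.6 0 1.5" --twist '[0, 0, 0]'

```text
time: 16.58
eef_pos: [0.5968, -0.1419, 0.1627]
eef_rot: [-3.129, 0.15, 0.033]
contact_force: [-1.1, -0.3, -5.8]
finger_gap: 0.0494
```

>>> drive_tool --pt "-0.9 0 0.5" --pt "-1.8 0 1" --pt "-2.6 0 1.5" --twist '[0, 0, 0]'

```text
time: 16.95
eef_pos: [0.5941, -0.1417, 0.1612]
eef_rot: [-3.129, 0.15, 0.033]
contact_force: [-0.8, 0.2, -6.3]
finger_gap: 0.0496
```

>>> drive_tool --pt "-0.9 0 0.5" --pt "-1.8 0 1" --pt "-2.6 0 1.5" --twist '[0, 0, 0]'

```text
time: 17.32
eef_pos: [0.5913, -0.1414, 0.1596]
eef_rot: [-3.129, 0.15, 0.033]
contact_force: [-0.7, 0.3, -6.2]
finger_gap: 0.0493
```

>>> drive_tool --pt "-0.9 0 0.6" --pt "-1.8 0 1.2" --pt "-2.6 0 1.8" --twist '[0, 0, 0]'

```text
time: 17.7
eef_pos: [0.5888, -0.1411, 0.158]
eef_rot: [-3.129, 0.15, 0.033]
contact_force: [-0.2, 0.4, -5.1]
finger_gap: 0.0491
```

>>> drive_tool --pt "-0.9 0 0.6" --pt "-1.8 0 1.2" --pt "-2.6 0 1.8" --twist '[0, 0, 0]'

```text
time: 18.08
eef_pos: [0.5861, -0.1409, 0.1564]
eef_rot: [-3.129, 0.15, 0.032]
contact_force: [-0.4, -0.0, -2.9]
finger_gap: 0.0496
```

>>> drive_tool --pt "-0.9 0 0.5" --pt "-1.8 0 1.1" --pt "-2.6 0 1.6" --twist '[0, 0, 0]'

```text
time: 18.45
eef_pos: [0.5835, -0.1407, 0.1549]
eef_rot: [-3.129, 0.15, 0.032]
contact_force: [-1.9, 0.7, -4.0]
finger_gap: 0.0494
```

>>> drive_tool --pt "-0.9 0 0.5" --pt "-1.8 0 1.1" --pt "-2.6 0 1.6" --twist '[0, 0, 0]'

```text
time: 18.82
eef_pos: [0.5809, -0.1404, 0.1533]
eef_rot: [-3.129, 0.15, 0.032]
contact_force: [-0.8, -0.9, -3.3]
finger_gap: 0.0489
```

>>> drive_tool --pt "-0.9 0 0.5" --pt "-1.8 0 1.1" --pt "-2.6 0 1.6" --twist '[0, 0, 0]'

```text
time: 19.2
eef_pos: [0.5782, -0.1401, 0.1518]
eef_rot: [-3.129, 0.15, 0.032]
contact_force: [-1.1, 0.4, -4.8]
finger_gap: 0.0492
```

>>> drive_tool --pt "-0.9 0 0.5" --pt "-1.8 0 1.1" --pt "-2.6 0 1.6" --twist '[0, 0, 0]'

```text
time: 19.58
eef_pos: [0.5755, -0.1399, 0.1502]
eef_rot: [-3.129, 0.15, 0.032]
contact_force: [-1.2, -0.0, -5.2]
finger_gap: 0.0495
```

>>> drive_tool --pt "-0.9 0 0.5" --pt "-1.8 0 1.1" --pt "-2.6 0 1.6" --twist '[0, 0, 0]'

```text
time: 19.95
eef_pos: [0.5729, -0.1396, 0.1487]
eef_rot: [-3.129, 0.15, 0.032]
contact_force: [-1.0, -0.6, -3.2]
finger_gap: 0.0495
```

>>> drive_tool --pt "-0.9 0 0.5" --pt "-1.8 0 1.1" --pt "-2.6 0 1.6" --twist '[0, 0, 0]'

```text
time: 20.32
eef_pos: [0.5702, -0.1394, 0.1471]
eef_rot: [-3.129, 0.15, 0.032]
contact_force: [-0.9, 0.1, -4.0]
finger_gap: 0.0497
```

>>> drive_tool --pt "-0.9 0 0.5" --pt "-1.8 0 1.1" --pt "-2.6 0 1.6" --twist '[0, 0, 0]'

```text
time: 20.7
eef_pos: [0.569, -0.1392, 0.1463]
eef_rot: [-3.13, 0.15, 0.027]
contact_force: [3.1, 0.5, -0.9]
finger_gap: 0.0496
```

>>> drive_tool --pt "-0.9 0 0.5" --pt "-1.8 0 1.1" --pt "-2.6 0 1.6" --twist '[0, 0, 0]'

```text
time: 21.08
eef_pos: [0.569, -0.1391, 0.1461]
eef_rot: [-3.13, 0.149, 0.018]
contact_force: [7.7, -0.8, 0.7]
finger_gap: 0.0498
```

>>> drive_tool --pt "-0.9 0 0.5" --pt "-1.8 0 1.1" --pt "-2.6 0 1.6" --twist '[0, 0, 0]'

```text
time: 21.45
eef_pos: [0.5689, -0.139, 0.1462]
eef_rot: [-3.131, 0.148, 0.009]
contact_force: [7.6, -1.0, 4.0]
finger_gap: 0.049
```

It met the stop at TCP x = 0.569, with the force rising and motion ceasing. A 3 mm overdrive gives about 11.5 N on the stop, so I'll hold a press with slightly more.

>>> drive_tool --pt "-2.6 0 1.5" --pt "-3 0 1.7" --pt "-3.2 0 1.8" --pt "-3.2 0 1.8" --pt "-3.2 0 1.8" --pt "-3.2 0 1.8" --twist '[0, 0, 0, 0, 0, 0]'

```text
time: 22.2
eef_pos: [0.5687, -0.1389, 0.1466]
eef_rot: [-3.132, 0.148, -0.001]
contact_force: [7.0, -1.1, 4.5]
finger_gap: 0.0494
```

```bash
python3 - <<'E'
from h import *
o=info(); print("guide",(g["R"]@(o["eef_pos"]-tcp(0))*1000).round(1),"Fguide",(g["R"]@o["contact_force"]).round(1))
E
```

```text
t 22.2 pos [ 0.5687 -0.1389  0.1466] yaw -5.4 zaxis [ 0.001  0.007 -1.   ] F [ 7.   -1.14  4.48] gap 0.0494
guide [48.4  0.3 -2.8] Fguide [ 8.4 -0.5  0.3]
```

>>> drive_tool --pt "-2.6 0 1.5" --pt "-3.4 0 2" --pt "-4 0 2.3" --pt "-4 0 2.3" --pt "-4 0 2.3" --pt "-4 0 2.3" --twist '[0, 0, 0, 0, 0, 0]'

```text
time: 22.95
eef_pos: [0.5684, -0.1388, 0.147]
eef_rot: [-3.132, 0.147, -0.013]
contact_force: [7.3, -0.2, 7.0]
finger_gap: 0.0494
```

```bash
python3 - <<'E'
from h import *
o=info(); print("guide",(g["R"]@(o["eef_pos"]-tcp(0))*1000).round(1),"Fguide",(g["R"]@o["contact_force"]).round(1))
E
```

```text
t 22.95 pos [ 0.5684 -0.1388  0.147 ] yaw -5.38 zaxis [ 0.009  0.005 -1.   ] F [ 7.26 -0.18  7.04] gap 0.0494
guide [48.3  0.3 -2.3] Fguide [9.8 0.5 2.5]
```

Pressed home for about 0.5 s: tool force along the slope 9.8 N, plus about 3 N of plate weight, so roughly 13 N on the stop. Releasing next.

>>> drive_tool --pt "-1 0 0.6" --pt "-1 0 0.6" --pt "-1 0 0.6" --pt "-1 0 0.6" --twist '[0, 0, 0, 0]' --grip_force 20

```text
time: 23.45
eef_pos: [0.5682, -0.1388, 0.1471]
eef_rot: [-3.133, 0.147, -0.016]
contact_force: [4.7, -0.9, 4.0]
finger_gap: 0.0496
```

>>> drive_tool --pt "0 0 0" --pt "0 0 0" --pt "0 0 0" --pt "0 0 0" --pt "0 0 0" --pt "0 0 0" --twist '[0, 0, 0, 0, 0, 0]' --grip 80

```text
time: 24.2
eef_pos: [0.5682, -0.1388, 0.1471]
eef_rot: [-3.133, 0.147, -0.016]
contact_force: [-0.9, 0.3, -0.2]
finger_gap: 0.08
```

```bash
python3 - <<'E'
from h import *
o=info(); print("guide",(g["R"]@(o["eef_pos"]-tcp(0))*1000).round(1),"Fguide",(g["R"]@o["contact_force"]).round(1))
E
```

```text
t 24.2 pos [ 0.5682 -0.1388  0.1471] yaw -5.38 zaxis [ 0.01   0.005 -1.   ] F [-0.93  0.29 -0.2 ] gap 0.08
guide [48.3  0.3 -2.1] Fguide [-0.9  0.2  0.3]
```

>>> drive_tool --pt "0 0 -8" --pt "0 0 -25" --pt "0 0 -50" --pt "0 0 -85" --pt "0 0 -120" --pt "0 0 -150" --pt "0 0 -160" --pt "0 0 -160" --twist '[0, 0, 0, 0, 0, 0, 0, 0]'

```text
time: 25.2
eef_pos: [0.5667, -0.1396, 0.3077]
eef_rot: [-3.133, 0.147, -0.018]
contact_force: [-0.1, -0.4, 0.2]
finger_gap: 0.0802
```

```bash
python3 - <<'E'
from h import *
from bench import viewer
o=info()
a=viewer.snapshot("side"); b=viewer.snapshot("wrist"); pickle.dump((o,a,b),open("w4.pkl","wb"))
z=np.zeros((400,800,3),np.uint8); z[:,:400]=cv2.resize(a["frame"][75:175,335:435],(400,400),interpolation=cv2.INTER_CUBIC); z[:250,400:]=cv2.resize(b["frame"],(400,250))
cv2.imwrite("pics/end.png",z[:,:,::-1])
E
```

```text
t 25.2 pos [ 0.5667 -0.1396  0.3077] yaw -5.37 zaxis [ 0.012  0.005 -1.   ] F [-0.05 -0.37  0.17] gap 0.0802
```

View pics/end.png

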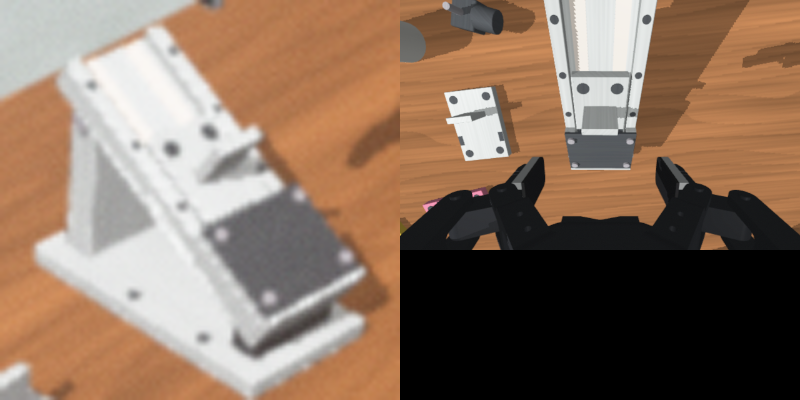

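Final view: the plate lies flat between the rails with its nose under the hood, and the gripper is clear. I'll check the tail position numerically and hand in.

```bash
python3 - <<'E'
from h import *
from bench import r
o,a,s=pickle.load(open("w4.pkl","rb"))
T=np.eye(4);T[:3,:3]=Ro.from_rotvec(o["eef_rot"]).as_matrix();T[:3,3]=o["eef_pos"];P=T@s["T_tool_cam"]
R,O=g["R"],g["o"]
for u,v in ((275,121),(368,121)):
    p,d=ray(s,u,v,P); n=R[2]; print((R@(p+d*((O+n*.018-p)@n)/(d@n)-O)*1000).round(1))
print(r.sign_off())
E
```

```text
[104.9  36.5  18. ]
[105.  -41.1  18. ]
the job is handed in; nothing more can be done
None
```

The narrow plate is lying flat between the rails, plain end under the hood and resting against the stop. I handed the job in at about 25 s, under the 42 s limit; no verdict was reported.

- **Picking it up:** I took the 81 mm wide plate, not the 106 mm one. I gripped it across the 50 mm width of its handle so that it could pivot to the slope when lowered onto the bed.
- **Finding the stop:** I slid it down in hand in 3 mm steps until it stopped moving and the force rose. The tool force along the slope never read above 9.8 N at the end of a step.
- **Pressing it home:** I held the final press for about half a second. The tool read 9.8 N along the slope, and with about 3 N of plate weight I estimate 13 N on the stop. The stop force itself was not measured.
- **Letting go:** The tool read about zero force after release, and the gripper then moved well clear.

**Last checks:** The picture after release showed the plate still in place. Its tail measured at guide x 105 mm, which puts the plain end at about -55 mm. The gripper's position at contact gave about -57 mm, which agrees within calibration error. I never reached for the wide plate, clamp unit, mug or coloured look-alikes. The last view shows the wide plate and clamp unit in place, but I did not measure them again.

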